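# Sort the saw's rubber buffers by feel

## Robot

A 7-joint arm with a two-finger parallel gripper is mounted at the origin on the work surface. World frame = base frame: x ahead of the robot, y to its left, z up, the work surface at z = 0. Lengths are in m, angles in degrees, forces in N, time in s.
With the tool pointing down it reaches from about 0.425 to 0.875 m from the base axis. Payload 4.7 kg.
Tool frame: the origin (TCP) lies on the centre line of the jaws, within the pads' length; the fingertips stand 25 mm ahead of it and the grasp point (between the pads) lies 6 mm ahead of it; z points along the fingers, y is the direction in which the jaws open and shut (so a half turn about z gives the same grasp; the last joint's range is limited). The gripper opens to 87 mm and grips with 3 to 60 N. Pads are 19 mm wide; open, the fingers measure 117 mm over their backs; the gripper's body (75 mm by 190 mm) begins 51 mm behind the grasp point.
Start: joints at [75.292, 18.392, -4.016, 83.108, 1.295, 78.541, -3.26], TCP at [0.174, -0.626, 0.248] pointing down, gripper open.
Joint ranges: [-163.93, 163.93], [-17.29, 119.83], [-79.2, 71.16], [3.27, 140.29], [-89.18, 269.18], [5.43, 117.66], [-154.24, 154.24]. Speed limits (degrees/s): [147.25, 147.25, 180, 180, 180, 180, 180].

## Interface

Orientations are given as [roll, pitch, yaw] about the fixed x, y, z axes, in that order (R = Rz(yaw) Ry(pitch) Rx(roll)).
In Python, from cell import env gives the robot as it stands.
- The arm moves only by the shell command python3 -m creep 'ROWS' [OPENING] [FORCE]. ROWS is JSON, a list of rows, each an object of numbers: "tx", "ty", "tz": the shift along the tool's x, y, z in m; "rx", "ry", "rz": the turn, a rotation vector about the tool's x, y, z in degrees. In form: [{"tx": .., "ty": .., "tz": .., "rx": .., "ry": .., "rz": ..}, ...]. A call has 1 to 20 rows; each row shifts and turns the commanded pose from where the row before left it, along the tool's axes as they then stand; what a row does not reach is not made up. A row lasts 1/8 s, in which the tool goes at most 62.5 mm and 10.7 degrees, less where a joint would pass 70% of its speed; a pose out of reach is approached as far as the arm can. A call is refused whole if a number of a shift passes 0.0625 or a number of a turn 10.7, either way. A call with a gripper value outside its range is refused whole. OPENING is the finger opening in m, from 0 to 0.087, set as the call begins (- or left out, the last holds). The fingers move at their own pace and stop on an object; FORCE is the grip in N (left out, the last holds). Time passes only in rows, so rows that do not move let the fingers close. It gives the time, the measured TCP pose, the force and the opening at its end, in the units of the state.
- env.get_obs(): the state, without advancing time (a new reading comes with each control period).
- env.read_camera(name): name is "scene" or "top" or "wrist"; returns a dict with "pixels" (420x560x3 uint8, red, green, blue), "intrinsics" (3x3 intrinsics, pixels), "R" (3x3) and "t" (3): a world point X has camera coordinates R X + t. Camera axes: x right, y down, z forward; pixel columns grow to the right and rows downward; lengths in m; the calibration is good to about 2 mm. A picture is of the moment at which its call begins. There is no depth.
- env.sign_off(): hands the job in, once; it reports no verdict.
The state is a dict: "time_s": time; "qpos": joint angles; "joint_velocities": joint speeds; "effort": joint torques, N m; "tool_pos": TCP position; "tool_rot": TCP orientation; "force": force on the tool from outside, world axes, zero at the start; "wrist_torque": the same for the moment, N m; "grip_width": finger opening in m.
Only numpy, scipy, OpenCV 4.12 (cv2) and the standard library are available. Lean on these libraries where they do the work, as an engineer would, in place of code of your own. Each camera call takes 0.05 s, during which the arm holds its last target.

## Task

The three rubber buffers of the mitre saw look alike, but two have gone hard with age. Squeeze them gently across their steel plates to find the one that still gives; holding it squeezed, push it gently, upright and fully home, into the pocket of the aluminium stop block and let go, so that it springs out and holds itself there. Put the two hard ones in the red scrap tray, and leave everything else on the bench alone.

Things in the scene. Friction and masses are not known exactly. Their poses are not given: they have to be found in the camera images.
- buffer_a_center (a point): centre (40 mm above its underside, z up) of one of three buffers alike to the eye: a black rubber block, 26 mm in x, faced on its +y and -y sides with a bright steel plate 30 mm wide (x), 4 mm thick, from 3 to 80 mm above the underside; 44 mm over the plates. It stands upright, 80 mm tall, on a foot 28 x 24 mm (x, y). 0.14 to 0.28 kg
- buffer_b_center (a point): centre of another of the three buffers, built as buffer_a. Two of the three (any) are hardened, one is springy. Squeezed across the plates, a hardened one stays 44 mm wide however hard it is squeezed
- buffer_c_center (a point): centre of another of the three buffers, built as buffer_a. Whichever of the three is springy, squeezed across its plates, gives about 2 N per mm at each plate until each has gone in 5.5 mm (33 mm over the plates, reached at about 11 N), and springs back to 44 mm when let go; the plates stay parallel
- pocket (a point): centre of the mouth of the rectangular pocket in the top of the fixed aluminium stop block (130 x 120 x 24 mm, x by y). Pocket 38 mm in x, 38.5 mm in y, 14 mm deep, flat black floor; mouth bevelled 4 mm at 45 degrees all round. z up. It takes a buffer whose plates face +y and -y of this frame (either way round), held squeezed; fully home, the buffer's centre is 26 mm above this point
- scrap_tray: red open plastic scrap tray, fixed to the bench, 210 x 150 mm (x by y) and 30 mm high outside, walls and floor 4 mm; origin at the centre of its underside, on the bench; z is up
- glue_bottle: white glue bottle, 60 mm in diameter, 170 mm tall, standing loose; origin at the centre of its underside; to be left alone
- moulding: loose offcut of pale wooden moulding, 50 x 160 x 22 mm (x, y, z); origin at the centre of its underside; to be left alone
- tape_measure: yellow tape measure, 62 x 36 x 62 mm (x, y, z), standing loose; origin at the centre of its underside; to be left alone
Mind the look-alikes: they are no part of the job. What is shaped like the part that bears buffer_a_center but brown or purple is not meant.

How it is judged:
By the outcome, as a careful person would: the job done as asked, in the order asked, and still so for the second after the job is handed in, with the robot touching nothing.
It also fails if it takes over 64 s, if anything falls off the work surface, if the arm or the gripper's body presses on something with over 40 N, if the wrist force passes 120 N, or if a joint passes its speed limit or range.

## Working session

There is one attempt and no reset: what is moved stays moved. The work goes in short steps, Python scripts to look and compute and a shell command to move; the robot and the scene stay as the last step left them, time stands still between calls to the robot, and variables do not carry over. Pictures are saved under pics/ and viewed, and the job is handed in when it is done.

```bash
ls; mkdir -p pics
python3 - <<'E'
from cell import env
import cv2,json
print(env.get_obs())
for n in ["scene","top","wrist"]:
    c=env.read_camera(n); cv2.imwrite(f"pics/{n}0.png",c["pixels"][:,:,::-1]); print(n,c["intrinsics"],c["R"],c["t"])
E
```

```text
pics
{'time_s': 0.0, 'qpos': array([75.29195266, 18.44076689, -4.01558859, 83.17470825,  1.29653862,
       78.5399198 , -3.26198269]), 'joint_velocities': array([-0.05526171,  0.02892917,  0.0767444 , -0.05442866, -0.05156466,
        0.06991955,  0.03634537]), 'effort': array([ 1.49911205e-05, -4.91287529e+01, -4.03597103e-01, -3.12532425e+01,
       -6.38019713e-02,  4.37625451e-02,  1.61838766e-04]), 'tool_pos': array([ 0.17369063, -0.62584519,  0.24644382]), 'tool_rot': array([-1.79889933e+02,  7.17036555e-03,  1.55161783e+01]), 'force': array([0.48452478, 1.04736549, 0.26320753]), 'wrist_torque': array([ 0.05166673, -0.03032418, -0.0362139 ]), 'grip_width': 0.08664943363029635}
scene [[520.58555721   0.         281.74189882]
 [  0.         520.58555721 211.60801947]
 [  0.           0.           1.        ]] [[ 0.67645653  0.73624808  0.01858324]
 [ 0.4515843  -0.39471395 -0.8001703 ]
 [-0.58178878  0.54967232 -0.5994849 ]] [-0.369319   -0.22484988  1.59237919]
top [[388.22236219   0.         280.55378734]
 [  0.         388.22236219 207.54633633]
 [  0.           0.           1.        ]] [[-0.00495793 -0.99982867 -0.01783381]
 [-0.99770727  0.00614957 -0.06739726]
 [ 0.06749539  0.01745877 -0.99756682]] [0.01756136 0.57317614 0.93987905]
wrist [[338.64258512   0.         279.76674281]
 [  0.         338.64258512 206.29726658]
 [  0.           0.           1.        ]] [[ 0.26686112 -0.96373451 -0.00096418]
 [-0.92309145 -0.25589415  0.28708946]
 [-0.27692475 -0.07572299 -0.95790329]] [-0.64973117 -0.03421569  0.39151271]
```

View pics/scene0.png

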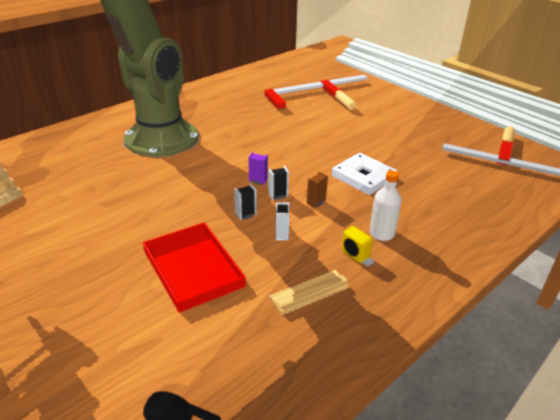

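View pics/top0.png

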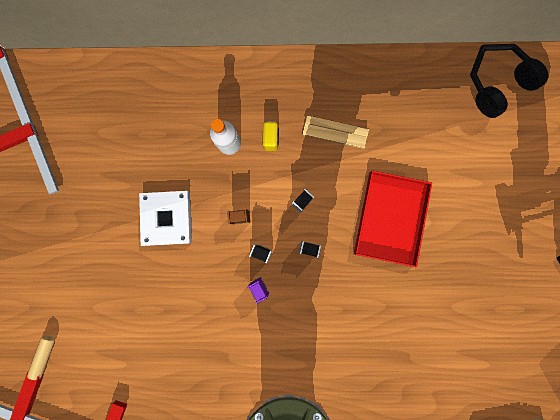

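View pics/wrist0.png

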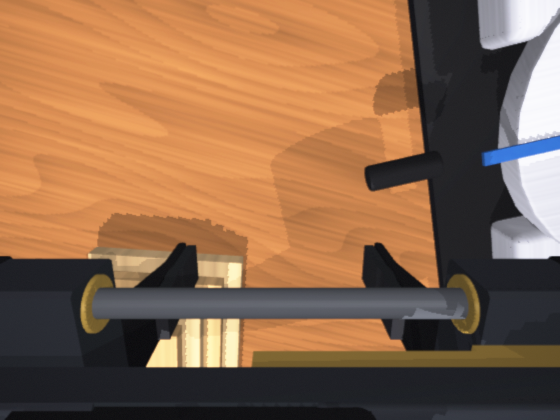

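The top view shows three black buffers at about (303,200), (260,253) and (311,249). The brown decoy is at (238,216) and the purple one at (258,290). The block is at (165,218), the tray at (393,219), the bottle at (225,138), the tape measure at (270,135) and the moulding at (336,131). I'll enlarge these.

Run:
```python
import cv2
t=cv2.imread("pics/top0.png")
cv2.imwrite("pics/topA.png",cv2.resize(t[180:310,220:340],None,fx=6,fy=6,interpolation=cv2.INTER_CUBIC)[:600])
cv2.imwrite("pics/topB.png",cv2.resize(t[180:260,125:205],None,fx=7,fy=7,interpolation=cv2.INTER_CUBIC))
s=cv2.imread("pics/scene0.png")
cv2.imwrite("pics/sceneA.png",cv2.resize(s[140:260,225:385],None,fx=5,fy=5,interpolation=cv2.INTER_CUBIC))
```

```text
(no output)
```

View pics/topA.png

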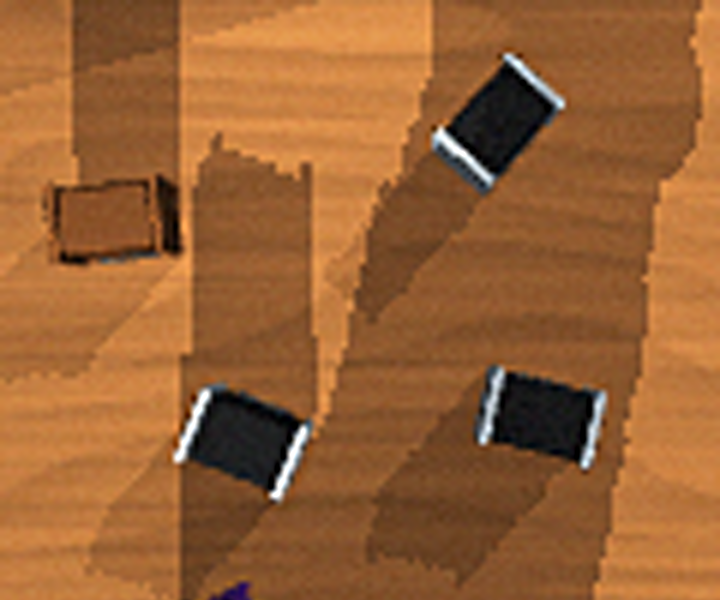

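View pics/topB.png

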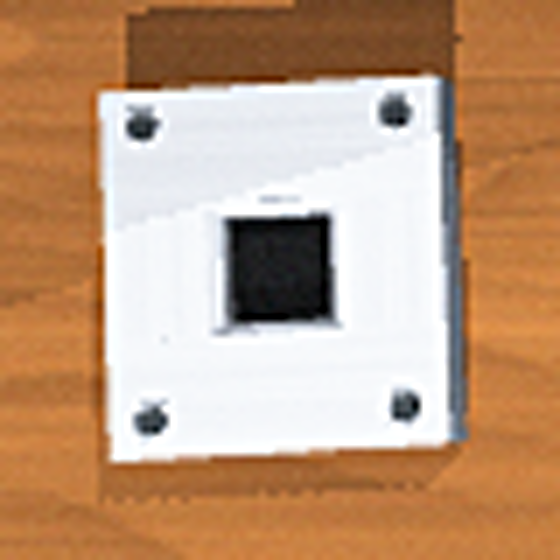

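View pics/sceneA.png

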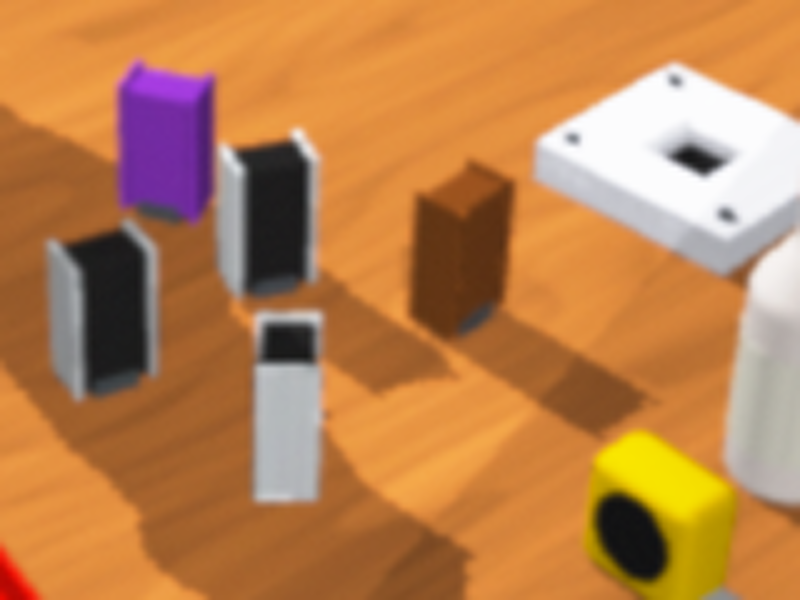

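The top view agrees with the buffers' 44 × 30 mm tops and with the block lying nearly along the world axes. Next I'll fit poses from corner pixels and check them across both cameras.

```bash
cat > h.py <<'E'
import numpy as np, cv2
CAM={}
def load():
    import pickle
    return pickle.load(open("cams.pkl","rb"))
def proj(c,X):
    X=np.atleast_2d(X); p=(c["R"]@X.T).T+c["t"]; p=(c["intrinsics"]@p.T).T; return p[:,:2]/p[:,2:]
def ray(c,u,z):
    d=c["R"].T@np.linalg.inv(c["intrinsics"])@np.array([u[0],u[1],1.]); C=-c["R"].T@c["t"]; return C+d*(z-C[2])/d[2]
def box(pose,hx,hy,z0,z1):
    x,y,a=pose; r=np.radians(a); out=[]
    for z in(z0,z1):
        for sx,sy in((1,1),(1,-1),(-1,-1),(-1,1)):
            out.append([x+np.cos(r)*sx*hx-np.sin(r)*sy*hy,y+np.sin(r)*sx*hx+np.cos(r)*sy*hy,z])
    return np.array(out)
def draw(img,c,pts,s,o,col):
    p=(proj(c,pts)-o+.5)*s-.5
    p=np.round(p).astype(int)
    for i in range(4):
        for a,b in((i,(i+1)%4),(4+i,4+(i+1)%4),(i,i+4)): cv2.line(img,tuple(map(int,p[a])),tuple(map(int,p[b])),col,1)
E
python3 - <<'E'
from cell import env
import pickle
from h import *
cs={n:env.read_camera(n) for n in("scene","top")}
pickle.dump(cs,open("cams.pkl","wb"))
t=cs["top"]
print("cams",[-c["R"].T@c["t"] for c in cs.values()])
from scipy.optimize import least_squares
def px(u,o,s): return (np.array(u,float)+.5)/s-.5+o
A={"B1":[(510,55),(563,103),(490,185),(435,140)],"B2":[(312,422),(275,500),(178,462),(208,385)],"B3":[(606,393),(588,468),(480,443),(490,367)],}
P={}
for k,v in A.items():
    w=np.array([ray(t,px(u,np.array([220,180]),6),.08) for u in v])[:,:2]
    c=w.mean(0); d=(w[0]+w[1]-w[2]-w[3]); L=np.linalg.norm(d)/2; yaw=np.degrees(np.arctan2(d[1],d[0]))
    print(k,c.round(4),"plate dir",yaw.round(1),"len",L.round(4),"wid",np.linalg.norm(w[0]-w[1]).round(4),np.linalg.norm(w[2]-w[3]).round(4)); P[k]=(c[0],c[1],yaw-90)
v=[(100,93),(440,77),(447,442),(110,462)]
w=np.array([ray(t,px(u,np.array([125,180]),7),.024) for u in v])[:,:2]
d=w[1]-w[0]+w[2]-w[3]; e=w[0]+w[1]-w[2]-w[3]
print("block",w.mean(0),np.degrees(np.arctan2(d[1],d[0])),np.degrees(np.arctan2(e[1],e[0])),np.linalg.norm(d)/2,np.linalg.norm(e)/2)
P["blk"]=(*w.mean(0),np.degrees(np.arctan2(e[1],e[0])))
v=[(228,216),(330,214),(332,322),(236,322)]
w=np.array([ray(t,px(u,np.array([125,180]),7),.014) for u in v])[:,:2];print("pocket",w.mean(0))
for n,u,z in(("tray",(371.5,171.5),.03),("tray",(431,182),.03),("tray",(416,266),.03),("tray",(355,252),.03),("bottlecap",(217,126),.17),("tape",(270.5,133),.062),("brown",(238,216),.08),("purple",(257,291),.08),("mould",(305,118),.022),("mould",(368,146),.022)):
    print(n,u,ray(t,u,z).round(3))
pickle.dump(P,open("P.pkl","wb"))
for n,(x0,y0,x1,y1,s) in {"top":(130,170,330,300,4),"scene":(225,130,385,250,5)}.items():
    c=cs[n]; im=cv2.resize(cv2.cvtColor(c["pixels"],cv2.COLOR_RGB2BGR)[y0:y1,x0:x1],None,fx=s,fy=s,interpolation=cv2.INTER_CUBIC)
    for k,p in P.items():
        b=box(p,.065,.06,0,.024) if k=="blk" else box(p,.015,.022,.003,.08)
        draw(im,c,b,s,np.array([x0,y0]),(0,255,0))
        if k=="blk": draw(im,c,box(p,.019,.01925,.01,.02),s,np.array([x0,y0]),(0,0,255))
    cv2.imwrite(f"pics/ov_{n}.png",im)
E
```

```text
cams [array([ 1.27779528, -0.69212775,  0.78155223]), array([ 0.50851157, -0.00237557,  0.97653585])]
B1 [ 0.5871 -0.0384] plate dir -41.9 len 0.0432 wid 0.0276 0.0274
B2 [0.4641 0.0608] plate dir -110.6 len 0.0411 wid 0.0329 0.0315
B3 [ 0.4729 -0.0532] plate dir -103.0 len 0.0438 wid 0.0294 0.0292
block [0.54934782 0.30284484] -87.29782482991094 2.2186732852428546 0.12006635417373315 0.12960594768677558
pocket [0.54948864 0.30339294]
tray (371.5, 171.5) [ 0.66  -0.209  0.03 ]
tray (431, 182) [ 0.633 -0.353  0.03 ]
tray (416, 266) [ 0.43  -0.311  0.03 ]
tray (355, 252) [ 0.464 -0.165  0.03 ]
bottlecap (217, 126) [0.737 0.146 0.17 ]
tape (270.5, 133) [0.749 0.037 0.062]
brown (238, 216) [0.55  0.112 0.08 ]
purple (257, 291) [0.378 0.068 0.08 ]
mould (305, 118) [ 0.797 -0.048  0.022]
mould (368, 146) [ 0.725 -0.203  0.022]
```

View pics/ov_top.png

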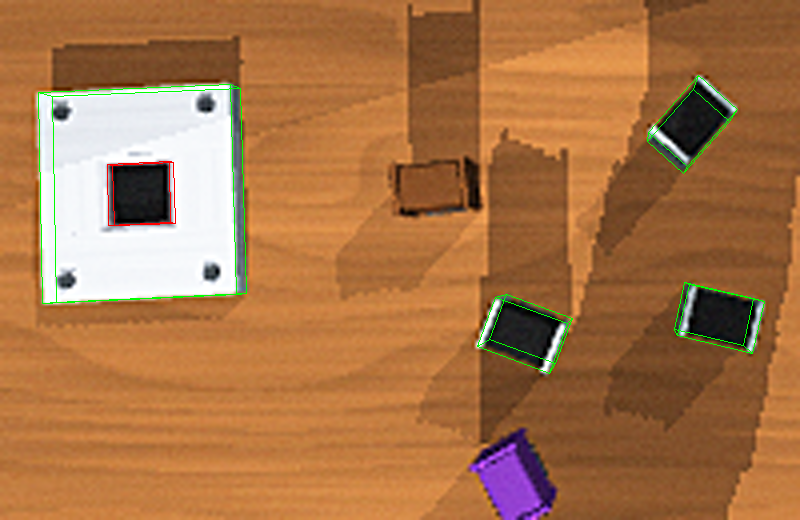

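View pics/ov_scene.png

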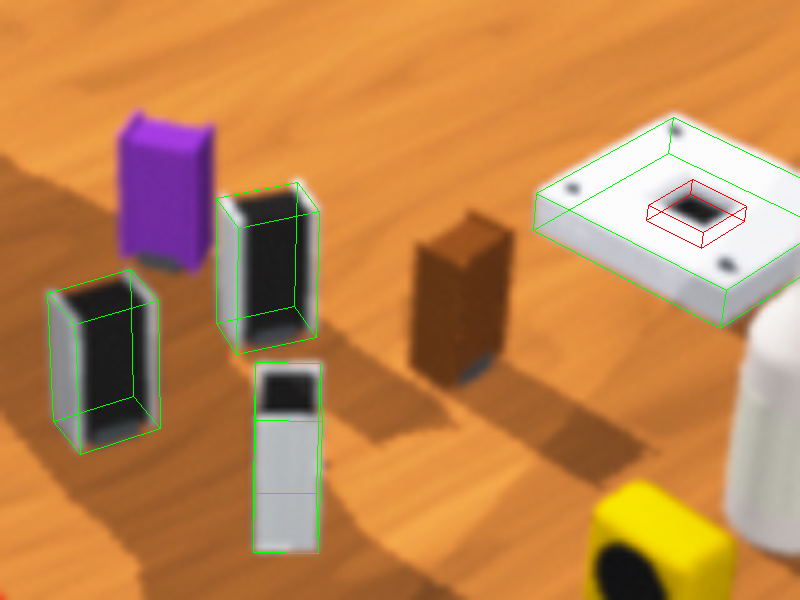

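The overlays match in both views to about 1–2 mm. For buffer 3 I need tool yaw −13°. I'll move above it with the jaws at 62 mm, and write a helper that gives the remaining offset in tool axes.

```bash
cat > go.py <<'E'
import sys,numpy as np
from cell import env
from scipy.spatial.transform import Rotation as R
x,y,z,yaw=map(float,sys.argv[1:5])
o=env.get_obs(); Rt=R.from_euler("xyz",o["tool_rot"],degrees=True)
Rg=R.from_euler("xyz",[180,0,yaw],degrees=True)
d=np.array([x,y,z])-o["tool_pos"]
print("t",round(o["time_s"],2),"pos",o["tool_pos"].round(4),"rot",o["tool_rot"].round(2),"F",o["force"].round(1),"w",round(o["grip_width"],4))
print("now-axes d",Rt.inv().apply(d).round(4),"turn",(Rt.inv()*Rg).as_rotvec(degrees=True).round(2),"goal-axes d",Rg.inv().apply(d).round(4))
E
python3 -m creep '[{"tx":0.0368,"ty":-0.0394},{"tx":0.0368,"ty":-0.0394},{"tx":0.0368,"ty":-0.0394},{"tx":0.0368,"ty":-0.0394},{"tx":0.0368,"ty":-0.0394},{"tx":0.0368,"ty":-0.0394},{"tx":0.0368,"ty":-0.0394},{"tx":0.0368,"ty":-0.0394},{"tx":0.0368,"ty":-0.0394},{"tx":0.0368,"ty":-0.0394},{"tx":0.0368,"ty":-0.0394},{"tx":0.0368,"ty":-0.0394},{"rz":9.5},{"rz":9.5},{"rz":9.5},{}]' 0.062 15
python3 go.py 0.473 -0.053 0.056 -13
```

```text
t 0.25 pos [ 0.1738 -0.6261  0.2471] rot [-179.95    0.     15.52] F [ 0.9 -0.3  0.4] w 0.087
now-axes d [ 0.4417 -0.472   0.1914] turn [-4.000e-02  2.000e-02  2.852e+01] goal-axes d [ 0.1626 -0.6258  0.1911]$[0]: bad value
```

The call was refused, probably because rows need all six keys. I'll retry with them filled in.

```bash
python3 -m creep '[{"tx":0.0368,"ty":-0.0394,"tz":0,"rx":0,"ry":0,"rz":0},{"tx":0.0368,"ty":-0.0394,"tz":0,"rx":0,"ry":0,"rz":0},{"tx":0.0368,"ty":-0.0394,"tz":0,"rx":0,"ry":0,"rz":0},{"tx":0.0368,"ty":-0.0394,"tz":0,"rx":0,"ry":0,"rz":0},{"tx":0.0368,"ty":-0.0394,"tz":0,"rx":0,"ry":0,"rz":0},{"tx":0.0368,"ty":-0.0394,"tz":0,"rx":0,"ry":0,"rz":0},{"tx":0.0368,"ty":-0.0394,"tz":0,"rx":0,"ry":0,"rz":0},{"tx":0.0368,"ty":-0.0394,"tz":0,"rx":0,"ry":0,"rz":0},{"tx":0.0368,"ty":-0.0394,"tz":0,"rx":0,"ry":0,"rz":0},{"tx":0.0368,"ty":-0.0394,"tz":0,"rx":0,"ry":0,"rz":0},{"tx":0.0368,"ty":-0.0394,"tz":0,"rx":0,"ry":0,"rz":0},{"tx":0.0368,"ty":-0.0394,"tz":0,"rx":0,"ry":0,"rz":0},{"tx":0,"ty":0,"tz":0,"rx":0,"ry":0,"rz":9.5},{"tx":0,"ty":0,"tz":0,"rx":0,"ry":0,"rz":9.5},{"tx":0,"ty":0,"tz":0,"rx":0,"ry":0,"rz":9.5},{"tx":0,"ty":0,"tz":0,"rx":0,"ry":0,"rz":0}]' 0.062 15
python3 go.py 0.473 -0.053 0.056 -13
```

```text
time_s: 2.25
tool_pos: [0.4728, -0.0526, 0.2475]
tool_rot: [180.0, 0.0, -12.9]
force: [0.0, 0.2, -0.1]
grip_width: 0.0622
t 2.25 pos [ 0.4728 -0.0526  0.2475] rot [179.99   0.   -12.88] F [ 0.   0.2 -0.1] w 0.0622
now-axes d [0.0003 0.0003 0.1915] turn [0.01 0.   0.12] goal-axes d [0.0003 0.0004 0.1915]
```

```bash
python3 -m creep '[{"tx":0,"ty":0,"tz":0.035,"rx":0,"ry":0,"rz":0},{"tx":0,"ty":0,"tz":0.035,"rx":0,"ry":0,"rz":0},{"tx":0,"ty":0,"tz":0.035,"rx":0,"ry":0,"rz":0},{"tx":0,"ty":0,"tz":0.03,"rx":0,"ry":0,"rz":0},{"tx":0,"ty":0,"tz":0.028,"rx":0,"ry":0,"rz":0},{"tx":0,"ty":0,"tz":0.028,"rx":0,"ry":0,"rz":0},{"tx":0,"ty":0,"tz":0,"rx":0,"ry":0,"rz":0}]'
python3 -m creep '[{"tx":0,"ty":0,"tz":0,"rx":0,"ry":0,"rz":0},{"tx":0,"ty":0,"tz":0,"rx":0,"ry":0,"rz":0},{"tx":0,"ty":0,"tz":0,"rx":0,"ry":0,"rz":0},{"tx":0,"ty":0,"tz":0,"rx":0,"ry":0,"rz":0},{"tx":0,"ty":0,"tz":0,"rx":0,"ry":0,"rz":0},{"tx":0,"ty":0,"tz":0,"rx":0,"ry":0,"rz":0}]' 0.02 15
```

```text
time_s: 3.12
tool_pos: [0.471, -0.0524, 0.0549]
tool_rot: [-180.0, 0.3, -12.8]
force: [0.0, -0.7, 0.8]
grip_width: 0.0621
time_s: 3.88
tool_pos: [0.4738, -0.0531, 0.0577]
tool_rot: [180.0, -0.1, -13.0]
force: [-0.5, -1.7, 6.3]
grip_width: 0.044
```

```bash
python3 -m creep '[{"tx":0,"ty":0,"tz":0,"rx":0,"ry":0,"rz":0},{"tx":0,"ty":0,"tz":0,"rx":0,"ry":0,"rz":0},{"tx":0,"ty":0,"tz":0,"rx":0,"ry":0,"rz":0},{"tx":0,"ty":0,"tz":0,"rx":0,"ry":0,"rz":0}]' 0.02 18
```

```text
time_s: 4.38
tool_pos: [0.4738, -0.0531, 0.0577]
tool_rot: [180.0, -0.1, -13.0]
force: [-2.3, -0.3, 6.7]
grip_width: 0.0438
```

Buffer 3 stays at 44 mm, so it's hard. I'll release it and try buffer 2.

```bash
python3 -m creep '[{"tx":0,"ty":0,"tz":0,"rx":0,"ry":0,"rz":0},{"tx":0,"ty":0,"tz":0,"rx":0,"ry":0,"rz":0},{"tx":0,"ty":0,"tz":0,"rx":0,"ry":0,"rz":0},{"tx":0,"ty":0,"tz":-0.03,"rx":0,"ry":0,"rz":0},{"tx":0,"ty":0,"tz":-0.03,"rx":0,"ry":0,"rz":0},{"tx":0,"ty":0,"tz":-0.04,"rx":0,"ry":0,"rz":0},{"tx":-0.0117,"ty":-0.0363,"tz":0,"rx":0,"ry":0,"rz":0},{"tx":-0.0117,"ty":-0.0363,"tz":0,"rx":0,"ry":0,"rz":0},{"tx":-0.0117,"ty":-0.0363,"tz":0,"rx":0,"ry":0,"rz":0},{"tx":0,"ty":0,"tz":0,"rx":0,"ry":0,"rz":7.6},{"tx":0,"ty":0,"tz":0,"rx":0,"ry":0,"rz":0}]' 0.062 15
python3 go.py 0.464 0.061 0.056 -20.6
```

```text
time_s: 5.75
tool_pos: [0.4629, 0.0616, 0.1564]
tool_rot: [180.0, 0.0, -20.5]
force: [-0.2, -0.3, 0.6]
grip_width: 0.0622
t 5.75 pos [0.4629 0.0616 0.1564] rot [ 1.7998e+02  1.0000e-02 -2.0450e+01] F [-0.2 -0.3  0.6] w 0.0622
now-axes d [0.0012 0.0002 0.1004] turn [0.02 0.01 0.15] goal-axes d [0.0012 0.0002 0.1004]
```

```bash
python3 -m creep '[{"tx":0.001,"ty":0,"tz":0.03,"rx":0,"ry":0,"rz":0},{"tx":0,"ty":0,"tz":0.025,"rx":0,"ry":0,"rz":0},{"tx":0,"ty":0,"tz":0.025,"rx":0,"ry":0,"rz":0},{"tx":0,"ty":0,"tz":0.02,"rx":0,"ry":0,"rz":0},{"tx":0,"ty":0,"tz":0,"rx":0,"ry":0,"rz":0}]'
python3 -m creep '[{"tx":0,"ty":0,"tz":0,"rx":0,"ry":0,"rz":0},{"tx":0,"ty":0,"tz":0,"rx":0,"ry":0,"rz":0},{"tx":0,"ty":0,"tz":0,"rx":0,"ry":0,"rz":0},{"tx":0,"ty":0,"tz":0,"rx":0,"ry":0,"rz":0},{"tx":0,"ty":0,"tz":0,"rx":0,"ry":0,"rz":0},{"tx":0,"ty":0,"tz":0,"rx":0,"ry":0,"rz":0},{"tx":0,"ty":0,"tz":0,"rx":0,"ry":0,"rz":0},{"tx":0,"ty":0,"tz":0,"rx":0,"ry":0,"rz":0}]' 0.02 15
```

```text
time_s: 6.38
tool_pos: [0.4627, 0.0604, 0.0551]
tool_rot: [179.9, 0.2, -20.5]
force: [0.9, -0.7, 0.5]
grip_width: 0.062
time_s: 7.38
tool_pos: [0.4648, 0.061, 0.0573]
tool_rot: [-180.0, -0.1, -20.6]
force: [-0.7, -0.6, 6.4]
grip_width: 0.0333
```

Buffer 2 went in to 33.3 mm, so it's the springy one. I'll hold it squeezed, lift it and carry it over the pocket.

```bash
python3 -m creep '[{"tx":0,"ty":0,"tz":0,"rx":0,"ry":0,"rz":0},{"tx":0,"ty":0,"tz":-0.015,"rx":0,"ry":0,"rz":0},{"tx":0,"ty":0,"tz":-0.03,"rx":0,"ry":0,"rz":0},{"tx":0,"ty":0,"tz":-0.035,"rx":0,"ry":0,"rz":0},{"tx":0,"ty":0,"tz":-0.035,"rx":0,"ry":0,"rz":0},{"tx":-0.001,"ty":-0.03,"tz":0,"rx":0,"ry":0,"rz":0},{"tx":-0.001,"ty":-0.045,"tz":0,"rx":0,"ry":0,"rz":0},{"tx":-0.001,"ty":-0.05,"tz":0,"rx":0,"ry":0,"rz":0},{"tx":-0.001,"ty":-0.05,"tz":0,"rx":0,"ry":0,"rz":0},{"tx":-0.001,"ty":-0.045,"tz":0,"rx":0,"ry":0,"rz":0},{"tx":-0.001,"ty":-0.036,"tz":0,"rx":0,"ry":0,"rz":0},{"tx":0,"ty":0,"tz":0,"rx":0,"ry":0,"rz":-7.7},{"tx":0,"ty":0,"tz":0,"rx":0,"ry":0,"rz":-7.7},{"tx":0,"ty":0,"tz":0,"rx":0,"ry":0,"rz":-7.7},{"tx":0,"ty":0,"tz":0,"rx":0,"ry":0,"rz":0},{"tx":0,"ty":0,"tz":0,"rx":0,"ry":0,"rz":0}]' 0.02 18
python3 go.py 0.5494 0.303 0.10 2.5
python3 - <<'E'
from cell import env
from h import *
for n in("top","scene","wrist"):
    c=env.read_camera(n); cv2.imwrite(f"pics/{n}1.png",c["pixels"][:,:,::-1])
t=cv2.imread("pics/top1.png");s=cv2.imread("pics/scene1.png")
cv2.imwrite("pics/s1.png",cv2.resize(s[90:210,290:450],None,fx=5,fy=5,interpolation=cv2.INTER_CUBIC))
E
```

```text
time_s: 9.38
tool_pos: [0.5484, 0.3025, 0.1717]
tool_rot: [180.0, 0.0, 2.4]
force: [0.1, -0.2, -1.9]
grip_width: 0.0331
t 9.38 pos [0.5484 0.3025 0.1717] rot [1.7999e+02 2.0000e-02 2.3700e+00] F [ 0.1 -0.2 -1.9] w 0.0331
now-axes d [ 0.0011 -0.0005  0.0717] turn [ 0.01  0.02 -0.13] goal-axes d [ 0.0011 -0.0005  0.0717]
```

View pics/s1.png

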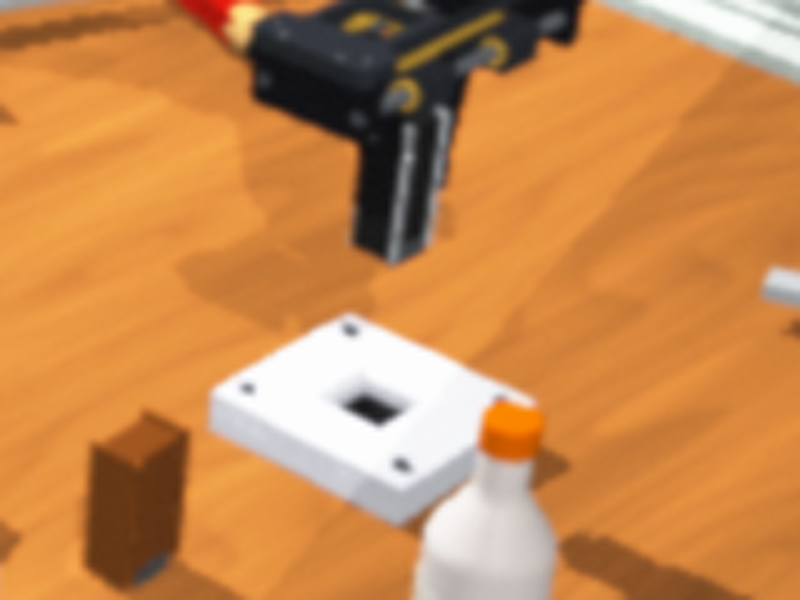

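View pics/wrist1.png

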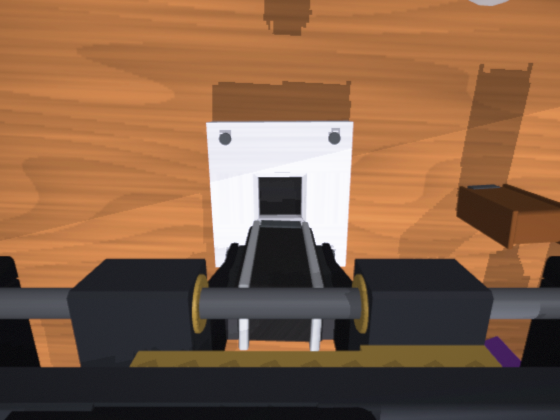

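The buffer hangs upright in the jaws and is aligned with the pocket: in the wrist view the pocket centre is at column 281 and the buffer is centred at about 280. I'll lower it.

```bash
python3 -m creep '[{"tx":0.0011,"ty":-0.0005,"tz":0.02,"rx":0,"ry":0,"rz":0},{"tx":0,"ty":0,"tz":0.025,"rx":0,"ry":0,"rz":0},{"tx":0,"ty":0,"tz":0.02,"rx":0,"ry":0,"rz":0},{"tx":0,"ty":0,"tz":0.015,"rx":0,"ry":0,"rz":0},{"tx":0,"ty":0,"tz":0,"rx":0,"ry":0,"rz":0},{"tx":0,"ty":0,"tz":0,"rx":0,"ry":0,"rz":0}]'
python3 go.py 0.5494 0.303 0.0673 2.5
python3 - <<'E'
from cell import env
from h import *
for n in("top","scene","wrist"):
    c=env.read_camera(n); cv2.imwrite(f"pics/{n}2.png",c["pixels"][:,:,::-1])
t=cv2.imread("pics/wrist2.png");s=cv2.imread("pics/scene2.png")
cv2.imwrite("pics/s2.png",np.hstack([cv2.resize(s[130:190,330:400],None,fx=5,fy=5,interpolation=cv2.INTER_CUBIC),cv2.resize(t[120:270,200:310],None,fx=2,fy=2)]))
E
```

```text
time_s: 10.28
tool_pos: [0.55, 0.3038, 0.0921]
tool_rot: [-180.0, -0.1, 2.5]
force: [0.6, 1.1, -2.0]
grip_width: 0.033
t 10.28 pos [0.55   0.3038 0.0921] rot [-1.7996e+02 -6.0000e-02  2.5200e+00] F [ 0.6  1.1 -2. ] w 0.033
now-axes d [-0.0006  0.0008  0.0248] turn [-0.04 -0.06  0.02] goal-axes d [-0.0006  0.0007  0.0248]
```

View pics/s2.png

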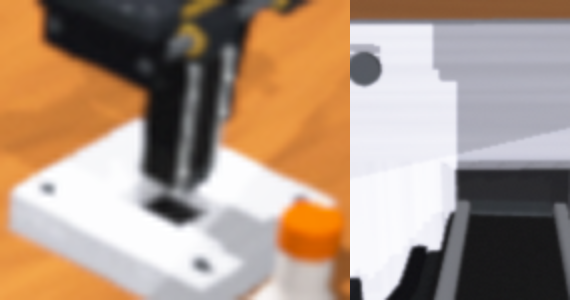

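View pics/wrist2.png

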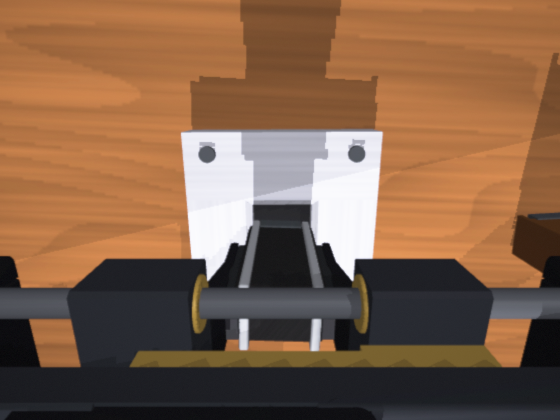

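```bash
python3 -m creep '[{"tx":0,"ty":0,"tz":0.004,"rx":0,"ry":0,"rz":0},{"tx":0,"ty":0,"tz":0.004,"rx":0,"ry":0,"rz":0},{"tx":0,"ty":0,"tz":0.003,"rx":0,"ry":0,"rz":0},{"tx":0,"ty":0,"tz":0.003,"rx":0,"ry":0,"rz":0},{"tx":0,"ty":0,"tz":0.002,"rx":0,"ry":0,"rz":0},{"tx":0,"ty":0,"tz":0,"rx":0,"ry":0,"rz":0}]'
python3 go.py 0.5494 0.303 0.0673 2.5
```

```text
time_s: 11.18
tool_pos: [0.5494, 0.3033, 0.0753]
tool_rot: [180.0, 0.0, 2.5]
force: [0.9, -0.2, -2.2]
grip_width: 0.0333
t 11.18 pos [0.5494 0.3033 0.0753] rot [1.7999e+02 2.0000e-02 2.5200e+00] F [ 0.9 -0.2 -2.2] w 0.0333
now-axes d [-0.0001  0.0003  0.008 ] turn [0.01 0.02 0.02] goal-axes d [-0.0001  0.0003  0.008 ]
```

Underside now about 6 mm inside the mouth, with no contact force. I'll keep going.

```bash
python3 -m creep '[{"tx":0,"ty":0,"tz":0.002,"rx":0,"ry":0,"rz":0},{"tx":0,"ty":0,"tz":0.002,"rx":0,"ry":0,"rz":0},{"tx":0,"ty":0,"tz":0.002,"rx":0,"ry":0,"rz":0},{"tx":0,"ty":0,"tz":0.001,"rx":0,"ry":0,"rz":0},{"tx":0,"ty":0,"tz":0,"rx":0,"ry":0,"rz":0},{"tx":0,"ty":0,"tz":0,"rx":0,"ry":0,"rz":0}]'
python3 -m creep '[{"tx":0,"ty":0,"tz":0.001,"rx":0,"ry":0,"rz":0},{"tx":0,"ty":0,"tz":0,"rx":0,"ry":0,"rz":0},{"tx":0,"ty":0,"tz":0,"rx":0,"ry":0,"rz":0}]'
```

```text
time_s: 11.92
tool_pos: [0.5496, 0.3034, 0.0686]
tool_rot: [-180.0, -0.0, 2.5]
force: [-0.4, 0.0, -2.2]
grip_width: 0.0332
time_s: 12.3
tool_pos: [0.5495, 0.3033, 0.0675]
tool_rot: [180.0, 0.0, 2.5]
force: [0.3, 0.5, -1.1]
grip_width: 0.0331
```

```bash
python3 -m creep '[{"tx":0,"ty":0,"tz":0.001,"rx":0,"ry":0,"rz":0},{"tx":0,"ty":0,"tz":0,"rx":0,"ry":0,"rz":0},{"tx":0,"ty":0,"tz":0,"rx":0,"ry":0,"rz":0}]'
python3 -m creep '[{"tx":0,"ty":0,"tz":0.001,"rx":0,"ry":0,"rz":0},{"tx":0,"ty":0,"tz":0,"rx":0,"ry":0,"rz":0},{"tx":0,"ty":0,"tz":0,"rx":0,"ry":0,"rz":0}]'
```

```text
time_s: 12.68
tool_pos: [0.5496, 0.3034, 0.0674]
tool_rot: [180.0, -0.0, 2.5]
force: [-2.0, -0.9, 5.6]
grip_width: 0.0331
time_s: 13.05
tool_pos: [0.5497, 0.3034, 0.0674]
tool_rot: [179.9, -0.0, 2.5]
force: [-3.9, -2.4, 10.2]
grip_width: 0.0332
```

The buffer stopped at TCP z 0.0674 (0.0673 expected), with 10 N of floor reaction, so it's fully home. I'll let go and look.

```bash
python3 -m creep '[{"tx":0,"ty":0,"tz":0,"rx":0,"ry":0,"rz":0},{"tx":0,"ty":0,"tz":0,"rx":0,"ry":0,"rz":0},{"tx":0,"ty":0,"tz":0,"rx":0,"ry":0,"rz":0},{"tx":0,"ty":0,"tz":-0.01,"rx":0,"ry":0,"rz":0},{"tx":0,"ty":0,"tz":-0.03,"rx":0,"ry":0,"rz":0},{"tx":0,"ty":0,"tz":-0.04,"rx":0,"ry":0,"rz":0},{"tx":0,"ty":0,"tz":-0.04,"rx":0,"ry":0,"rz":0}]' 0.065 15
python3 go.py 0.473 -0.053 0.056 -13
python3 - <<'E'
from cell import env
from h import *
P=(0.5495,0.3033,2.5)
ims=[]
for n,(x0,y0) in {"top":(125,170),"scene":(320,120)}.items():
    c=env.read_camera(n); im=c["pixels"][:,:,::-1].copy(); cv2.imwrite(f"pics/{n}3.png",im)
    a=cv2.resize(im[y0:y0+100,x0:x0+80],None,fx=5,fy=5,interpolation=cv2.INTER_CUBIC)
    draw(a,c,box(P,.015,.01925,.013,.09),5,np.array([x0,y0]),(0,255,0)); ims.append(a)
cv2.imwrite("pics/rel.png",np.hstack(ims))
E
```

```text
time_s: 13.92
tool_pos: [0.5494, 0.3036, 0.1872]
tool_rot: [-180.0, -0.0, 2.5]
force: [0.1, 0.5, -0.2]
grip_width: 0.0649
t 13.93 pos [0.5494 0.3036 0.1872] rot [-1.7998e+02 -1.0000e-02  2.5400e+00] F [ 0.1  0.5 -0.2] w 0.0649
now-axes d [-0.0921  0.3529  0.131 ] turn [-2.000e-02 -1.000e-02  1.554e+01] goal-axes d [0.0058 0.3646 0.1312]
```

View pics/rel.png

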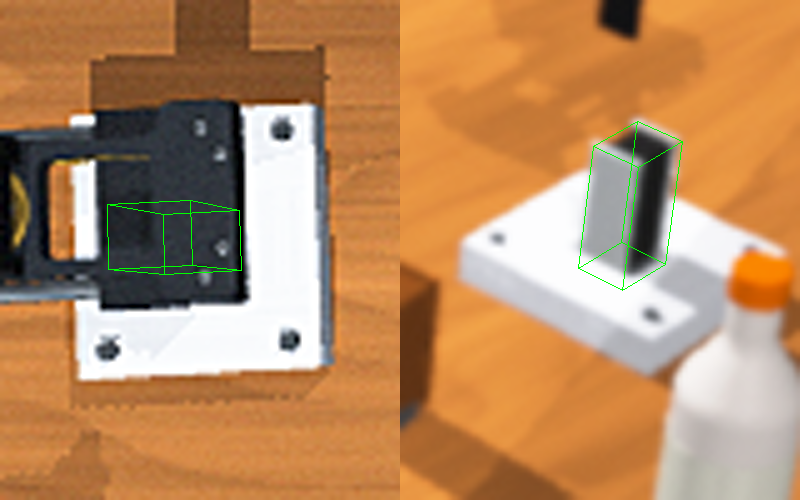

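The released buffer matches the fully-home wireframe. Next I'll scrap buffer 3.

```bash
python3 -m creep '[{"tx":-0.0131,"ty":0.0504,"tz":0,"rx":0,"ry":0,"rz":0},{"tx":-0.0131,"ty":0.0504,"tz":0,"rx":0,"ry":0,"rz":0},{"tx":-0.0131,"ty":0.0504,"tz":0,"rx":0,"ry":0,"rz":0},{"tx":-0.0131,"ty":0.0504,"tz":0,"rx":0,"ry":0,"rz":0},{"tx":-0.0131,"ty":0.0504,"tz":0,"rx":0,"ry":0,"rz":0},{"tx":-0.0131,"ty":0.0504,"tz":0,"rx":0,"ry":0,"rz":0},{"tx":-0.0131,"ty":0.0504,"tz":0,"rx":0,"ry":0,"rz":0},{"tx":0,"ty":0,"tz":0.02,"rx":0,"ry":0,"rz":7.8},{"tx":0,"ty":0,"tz":0.02,"rx":0,"ry":0,"rz":7.8},{"tx":0,"ty":0,"tz":0,"rx":0,"ry":0,"rz":0},{"tx":0,"ty":0,"tz":0,"rx":0,"ry":0,"rz":0}]'
python3 go.py 0.4738 -0.053 0.056 -13
```

```text
time_s: 15.4
tool_pos: [0.4738, -0.0528, 0.1461]
tool_rot: [-180.0, -0.0, -12.9]
force: [0.2, 0.7, 0.1]
grip_width: 0.0651
t 15.4 pos [ 0.4738 -0.0528  0.1461] rot [-1.800e+02 -4.000e-02 -1.292e+01] F [0.2 0.7 0.1] w 0.0651
now-axes d [-0.      0.0002  0.0901] turn [-0.   -0.04  0.08] goal-axes d [0.     0.0002 0.0901]
```

```bash
python3 -m creep '[{"tx":0,"ty":0,"tz":0.025,"rx":0,"ry":0,"rz":0},{"tx":0,"ty":0,"tz":0.025,"rx":0,"ry":0,"rz":0},{"tx":0,"ty":0,"tz":0.02,"rx":0,"ry":0,"rz":0},{"tx":0,"ty":0,"tz":0.02,"rx":0,"ry":0,"rz":0},{"tx":0,"ty":0,"tz":0,"rx":0,"ry":0,"rz":0}]'
python3 -m creep '[{"tx":0,"ty":0,"tz":0,"rx":0,"ry":0,"rz":0},{"tx":0,"ty":0,"tz":0,"rx":0,"ry":0,"rz":0},{"tx":0,"ty":0,"tz":0,"rx":0,"ry":0,"rz":0},{"tx":0,"ty":0,"tz":0,"rx":0,"ry":0,"rz":0},{"tx":0,"ty":0,"tz":0,"rx":0,"ry":0,"rz":0},{"tx":0,"ty":0,"tz":-0.02,"rx":0,"ry":0,"rz":0},{"tx":0,"ty":0,"tz":-0.035,"rx":0,"ry":0,"rz":0},{"tx":0,"ty":0,"tz":-0.035,"rx":0,"ry":0,"rz":0},{"tx":0,"ty":0,"tz":0,"rx":0,"ry":0,"rz":0}]' 0.02 20
python3 go.py 0.503 -0.25 0.065 -13
```

```text
time_s: 16.02
tool_pos: [0.473, -0.0529, 0.0552]
tool_rot: [-180.0, 0.1, -13.0]
force: [-0.1, 0.5, 0.3]
grip_width: 0.0651
time_s: 17.15
tool_pos: [0.4751, -0.0534, 0.1477]
tool_rot: [180.0, -0.3, -13.1]
force: [0.2, -0.5, -1.4]
grip_width: 0.044
t 17.15 pos [ 0.4751 -0.0534  0.1477] rot [179.96  -0.28 -13.09] F [ 0.2 -0.5 -1.4] w 0.044
now-axes d [0.0713 0.1851 0.0831] turn [ 0.04 -0.28 -0.09] goal-axes d [0.0714 0.1853 0.0827]
```

```bash
python3 -m creep '[{"tx":0.0142,"ty":0.037,"tz":0,"rx":0,"ry":0,"rz":0},{"tx":0.0143,"ty":0.037,"tz":0,"rx":0,"ry":0,"rz":0},{"tx":0.0143,"ty":0.037,"tz":0,"rx":0,"ry":0,"rz":0},{"tx":0.0143,"ty":0.037,"tz":0,"rx":0,"ry":0,"rz":0},{"tx":0.0143,"ty":0.037,"tz":0,"rx":0,"ry":0,"rz":0},{"tx":0,"ty":0,"tz":0,"rx":0,"ry":0,"rz":0},{"tx":0,"ty":0,"tz":0.02,"rx":0,"ry":0,"rz":0},{"tx":0,"ty":0,"tz":0.025,"rx":0,"ry":0,"rz":0},{"tx":0,"ty":0,"tz":0.02,"rx":0,"ry":0,"rz":0},{"tx":0,"ty":0,"tz":0.01,"rx":0,"ry":0,"rz":0},{"tx":0,"ty":0,"tz":0.005,"rx":0,"ry":0,"rz":0},{"tx":0,"ty":0,"tz":0,"rx":0,"ry":0,"rz":0}]'
python3 go.py 0.503 -0.25 0.0615 -13
```

```text
time_s: 18.65
tool_pos: [0.5013, -0.2495, 0.0657]
tool_rot: [180.0, -0.0, -13.1]
force: [0.6, -0.2, -1.9]
grip_width: 0.044
t 18.65 pos [ 0.5013 -0.2495  0.0657] rot [ 1.800e+02 -1.000e-02 -1.307e+01] F [ 0.6 -0.2 -1.9] w 0.044
now-axes d [0.0018 0.0001 0.0042] turn [ 0.   -0.01 -0.07] goal-axes d [0.0018 0.0001 0.0042]
```

```bash
python3 -m creep '[{"tx":0,"ty":0,"tz":0.002,"rx":0,"ry":0,"rz":0},{"tx":0,"ty":0,"tz":0.0015,"rx":0,"ry":0,"rz":0},{"tx":0,"ty":0,"tz":0.001,"rx":0,"ry":0,"rz":0},{"tx":0,"ty":0,"tz":0,"rx":0,"ry":0,"rz":0}]'
python3 -m creep '[{"tx":0,"ty":0,"tz":0,"rx":0,"ry":0,"rz":0},{"tx":0,"ty":0,"tz":0,"rx":0,"ry":0,"rz":0},{"tx":0,"ty":0,"tz":0,"rx":0,"ry":0,"rz":0},{"tx":0,"ty":0,"tz":-0.01,"rx":0,"ry":0,"rz":0},{"tx":0,"ty":0,"tz":-0.03,"rx":0,"ry":0,"rz":0},{"tx":0,"ty":0,"tz":-0.04,"rx":0,"ry":0,"rz":0},{"tx":0,"ty":0,"tz":-0.02,"rx":0,"ry":0,"rz":0},{"tx":0,"ty":0,"tz":0,"rx":0,"ry":0,"rz":0}]' 0.062 15
python3 go.py 0.5871 -0.0384 0.056 48
python3 - <<'E'
from cell import env
from h import *
c=env.read_camera("scene"); cv2.imwrite("pics/scene4.png",c["pixels"][:,:,::-1])
c=env.read_camera("top"); cv2.imwrite("pics/top4.png",c["pixels"][:,:,::-1])
E
```

```text
time_s: 19.15
tool_pos: [0.501, -0.2495, 0.0611]
tool_rot: [180.0, 0.0, -13.1]
force: [0.9, 0.2, -1.6]
grip_width: 0.0437
time_s: 20.15
tool_pos: [0.5024, -0.2501, 0.1635]
tool_rot: [179.9, -0.2, -13.1]
force: [0.1, -0.5, 0.6]
grip_width: 0.0621
t 20.15 pos [ 0.5024 -0.2501  0.1635] rot [179.9   -0.25 -13.08] F [ 0.1 -0.5  0.6] w 0.0621
now-axes d [ 0.0341 -0.2255  0.1072] turn [  0.22  -0.17 -61.08] goal-axes d [ 0.2139 -0.0787  0.1075]
```

View pics/scene4.png

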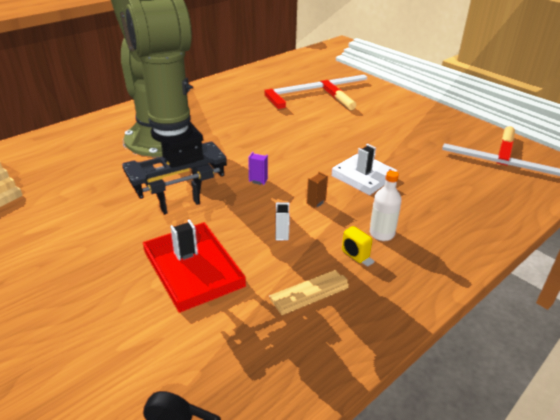

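The scene view shows one hard buffer standing in the tray at (184,240) and the springy one seated in the block at (367,160). Buffer 1 is next, at (282,221).

```bash
python3 -m creep '[{"tx":0.0068,"ty":-0.0451,"tz":0,"rx":0,"ry":0,"rz":0},{"tx":0.0068,"ty":-0.0451,"tz":0,"rx":0,"ry":0,"rz":0},{"tx":0.0068,"ty":-0.0451,"tz":0,"rx":0,"ry":0,"rz":0},{"tx":0.0068,"ty":-0.0451,"tz":0,"rx":0,"ry":0,"rz":0},{"tx":0.0068,"ty":-0.0451,"tz":0,"rx":0,"ry":0,"rz":0},{"tx":0,"ty":0,"tz":0,"rx":0,"ry":0,"rz":-10.2},{"tx":0,"ty":0,"tz":0,"rx":0,"ry":0,"rz":-10.2},{"tx":0,"ty":0,"tz":0,"rx":0,"ry":0,"rz":-10.2},{"tx":0,"ty":0,"tz":0,"rx":0,"ry":0,"rz":-10.2},{"tx":0,"ty":0,"tz":0,"rx":0,"ry":0,"rz":-10.2},{"tx":0,"ty":0,"tz":0,"rx":0,"ry":0,"rz":-10.1},{"tx":0,"ty":0,"tz":0,"rx":0,"ry":0,"rz":0},{"tx":0,"ty":0,"tz":0,"rx":0,"ry":0,"rz":0}]'
python3 go.py 0.5871 -0.0384 0.056 48
python3 - <<'E'
from cell import env
from h import *
c=env.read_camera("wrist"); im=c["pixels"][:,:,::-1].copy()
draw(im,c,box((0.5871,-0.0384,-131.9),.015,.022,.003,.08),1,np.zeros(2),(0,255,0)); cv2.imwrite("pics/wrist5.png",im)
E
```

```text
time_s: 21.88
tool_pos: [0.5848, -0.0376, 0.1602]
tool_rot: [-179.9, 0.0, 47.8]
force: [0.4, -0.6, 0.4]
grip_width: 0.0617
t 21.88 pos [ 0.5848 -0.0376  0.1602] rot [-1.7993e+02  4.0000e-02  4.7850e+01] F [ 0.4 -0.6  0.4] w 0.0617
now-axes d [0.001  0.0024 0.1042] turn [-0.07  0.04 -0.15] goal-axes d [0.001  0.0022 0.1042]
```

View pics/wrist5.png

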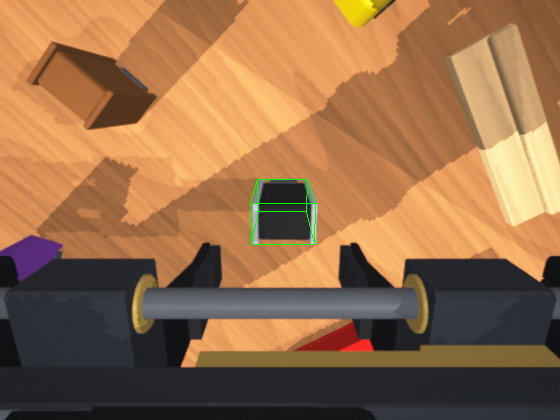

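The wireframe fits in the wrist view. Descending and gripping.

```bash
python3 -m creep '[{"tx":0.001,"ty":0.002,"tz":0.02,"rx":0,"ry":0,"rz":0},{"tx":0,"ty":0,"tz":0.03,"rx":0,"ry":0,"rz":0},{"tx":0,"ty":0,"tz":0.025,"rx":0,"ry":0,"rz":0},{"tx":0,"ty":0,"tz":0.029,"rx":0,"ry":0,"rz":0},{"tx":0,"ty":0,"tz":0,"rx":0,"ry":0,"rz":0}]'
python3 -m creep '[{"tx":0,"ty":0,"tz":0,"rx":0,"ry":0,"rz":0},{"tx":0,"ty":0,"tz":0,"rx":0,"ry":0,"rz":0},{"tx":0,"ty":0,"tz":0,"rx":0,"ry":0,"rz":0},{"tx":0,"ty":0,"tz":0,"rx":0,"ry":0,"rz":0},{"tx":0,"ty":0,"tz":0,"rx":0,"ry":0,"rz":0},{"tx":0,"ty":0,"tz":0,"rx":0,"ry":0,"rz":0}]' 0.02 20
```

```text
time_s: 22.55
tool_pos: [0.5848, -0.0381, 0.0536]
tool_rot: [-179.7, 0.2, 48.0]
force: [-0.3, -0.3, -0.1]
grip_width: 0.0619
time_s: 23.3
tool_pos: [0.5882, -0.0382, 0.0582]
tool_rot: [179.9, -0.0, 48.0]
force: [0.6, 0.4, 6.4]
grip_width: 0.0439
```

```bash
python3 -m creep '[{"tx":0,"ty":0,"tz":-0.02,"rx":0,"ry":0,"rz":0},{"tx":0,"ty":0,"tz":-0.035,"rx":0,"ry":0,"rz":0},{"tx":0,"ty":0,"tz":-0.035,"rx":0,"ry":0,"rz":0},{"tx":-0.0349,"ty":0.03,"tz":0,"rx":0,"ry":0,"rz":0},{"tx":-0.0349,"ty":0.03,"tz":0,"rx":0,"ry":0,"rz":0},{"tx":-0.0349,"ty":0.03,"tz":0,"rx":0,"ry":0,"rz":0},{"tx":-0.0349,"ty":0.03,"tz":0,"rx":0,"ry":0,"rz":0},{"tx":-0.0349,"ty":0.03,"tz":0,"rx":0,"ry":0,"rz":0},{"tx":0,"ty":0,"tz":0,"rx":0,"ry":0,"rz":0},{"tx":0,"ty":0,"tz":0,"rx":0,"ry":0,"rz":0}]'
python3 go.py 0.583 -0.268 0.0622 48
python3 - <<'E'
from cell import env
import cv2
c=env.read_camera("scene"); cv2.imwrite("pics/scene6.png",c["pixels"][:,:,::-1])
E
```

```text
time_s: 24.55
tool_pos: [0.5821, -0.2675, 0.1474]
tool_rot: [-180.0, -0.1, 48.0]
force: [0.6, 0.1, -1.1]
grip_width: 0.0439
t 24.55 pos [ 0.5821 -0.2675  0.1474] rot [-1.7996e+02 -5.0000e-02  4.8020e+01] F [ 0.6  0.1 -1.1] w 0.0439
now-axes d [0.0001 0.0011 0.0852] turn [-0.04 -0.05  0.02] goal-axes d [0.0002 0.001  0.0852]
```

View pics/scene6.png

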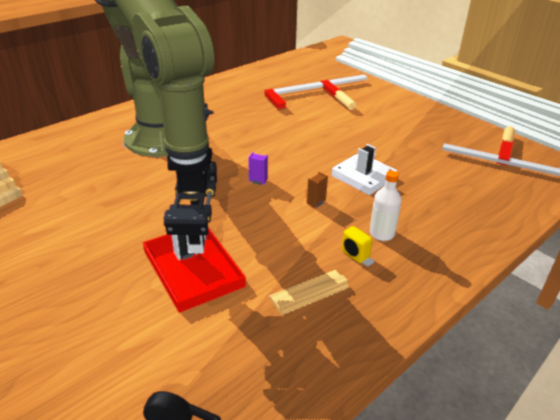

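The buffer is held over the tray, clear of the other one. Lowering it.

```bash
python3 -m creep '[{"tx":0,"ty":0,"tz":0.02,"rx":0,"ry":0,"rz":0},{"tx":0,"ty":0,"tz":0.025,"rx":0,"ry":0,"rz":0},{"tx":0,"ty":0,"tz":0.02,"rx":0,"ry":0,"rz":0},{"tx":0,"ty":0,"tz":0.011,"rx":0,"ry":0,"rz":0},{"tx":0,"ty":0,"tz":0.004,"rx":0,"ry":0,"rz":0},{"tx":0,"ty":0,"tz":0.002,"rx":0,"ry":0,"rz":0},{"tx":0,"ty":0,"tz":0.0015,"rx":0,"ry":0,"rz":0},{"tx":0,"ty":0,"tz":0,"rx":0,"ry":0,"rz":0},{"tx":0,"ty":0,"tz":0,"rx":0,"ry":0,"rz":0}]'
python3 go.py 0.583 -0.268 0.062 48
```

```text
time_s: 25.72
tool_pos: [0.5824, -0.2683, 0.0639]
tool_rot: [180.0, -0.0, 48.0]
force: [0.9, 0.1, -2.0]
grip_width: 0.044
t 25.73 pos [ 0.5824 -0.2683  0.0639] rot [179.96  -0.    48.01] F [ 0.9  0.1 -2. ] w 0.044
now-axes d [0.0007 0.0002 0.0019] turn [ 0.04 -0.    0.01] goal-axes d [0.0007 0.0002 0.0019]
```

```bash
python3 -m creep '[{"tx":0,"ty":0,"tz":0.001,"rx":0,"ry":0,"rz":0},{"tx":0,"ty":0,"tz":0.001,"rx":0,"ry":0,"rz":0},{"tx":0,"ty":0,"tz":0,"rx":0,"ry":0,"rz":0},{"tx":0,"ty":0,"tz":0,"rx":0,"ry":0,"rz":0}]'
python3 -m creep '[{"tx":0,"ty":0,"tz":0,"rx":0,"ry":0,"rz":0},{"tx":0,"ty":0,"tz":0,"rx":0,"ry":0,"rz":0},{"tx":0,"ty":0,"tz":0,"rx":0,"ry":0,"rz":0},{"tx":0,"ty":0,"tz":-0.01,"rx":0,"ry":0,"rz":0},{"tx":0,"ty":0,"tz":-0.03,"rx":0,"ry":0,"rz":0},{"tx":0,"ty":0,"tz":-0.04,"rx":0,"ry":0,"rz":0},{"tx":0,"ty":0,"tz":-0.05,"rx":0,"ry":0,"rz":0},{"tx":0,"ty":0,"tz":-0.05,"rx":0,"ry":0,"rz":0},{"tx":0,"ty":0,"tz":-0.03,"rx":0,"ry":0,"rz":0},{"tx":-0.03,"ty":0.03,"tz":0,"rx":0,"ry":0,"rz":0},{"tx":-0.03,"ty":0.03,"tz":0,"rx":0,"ry":0,"rz":0},{"tx":-0.03,"ty":0.03,"tz":0,"rx":0,"ry":0,"rz":0},{"tx":0,"ty":0,"tz":0,"rx":0,"ry":0,"rz":0},{"tx":0,"ty":0,"tz":0,"rx":0,"ry":0,"rz":0}]' 0.062 15
python3 - <<'E'
from cell import env
from h import *
for n in("top","scene"):
    c=env.read_camera(n); im=c["pixels"][:,:,::-1].copy(); cv2.imwrite(f"pics/{n}7.png",im)
    if n=="top":
        a=cv2.resize(im[170:270,125:205],None,fx=5,fy=5,interpolation=cv2.INTER_CUBIC); draw(a,c,box((0.5495,0.3033,2.5),.015,.01925,.013,.09),5,np.array([125,170]),(0,255,0)); 
    else:
        b=cv2.resize(im[120:220,320:400],None,fx=5,fy=5,interpolation=cv2.INTER_CUBIC); draw(b,c,box((0.5495,0.3033,2.5),.015,.01925,.013,.09),5,np.array([320,120]),(0,255,0))
cv2.imwrite("pics/fin.png",np.hstack([a,b]))
E
```

```text
time_s: 26.22
tool_pos: [0.5823, -0.2683, 0.0622]
tool_rot: [180.0, 0.0, 48.0]
force: [-2.5, 1.0, 5.7]
grip_width: 0.0442
time_s: 27.98
tool_pos: [0.5892, -0.3944, 0.2719]
tool_rot: [-180.0, -0.1, 48.1]
force: [-0.2, 0.4, -0.0]
grip_width: 0.0621
```

View pics/fin.png

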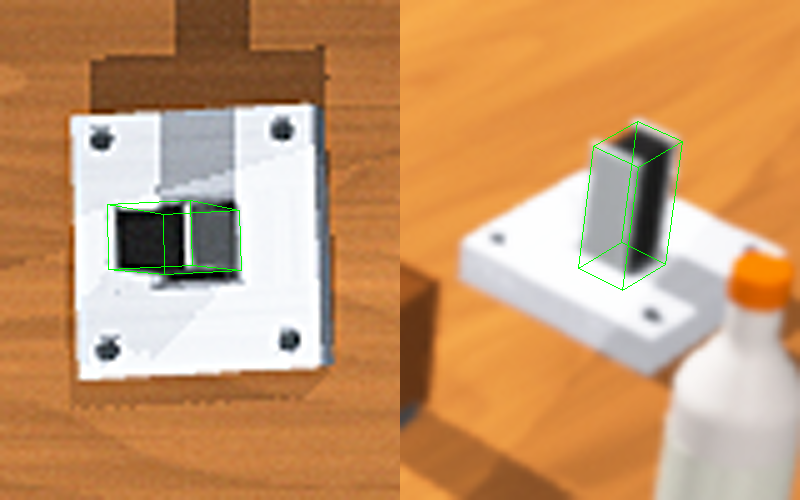

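View pics/scene7.png

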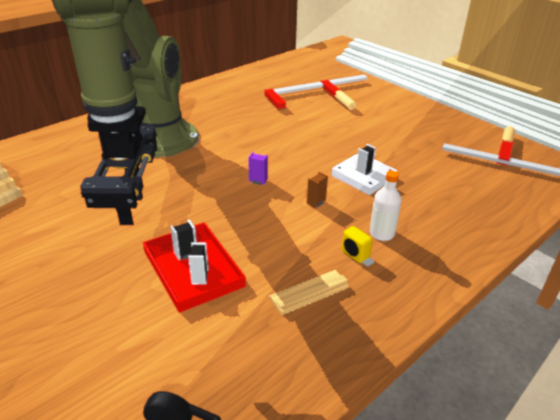

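View pics/top7.png

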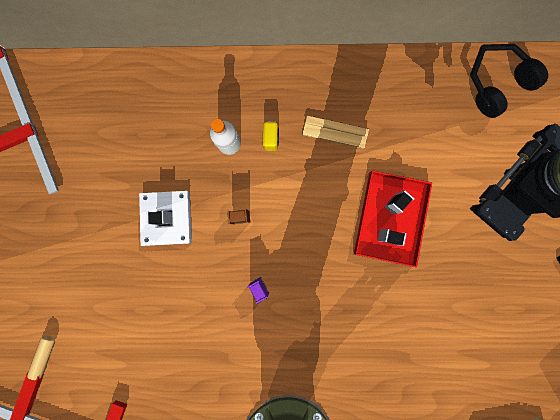

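Both hard buffers stand in the tray at (400,202) and (392,237) in the top view. The springy one is upright and home in the block, and the other items haven't moved. Handing in.

```bash
python3 -c "
from cell import env
print(env.sign_off(), env.get_obs()['time_s'])"
```

```text
the job is handed in; nothing more can be done
the job is handed in; nothing more can be done
```

The springy buffer is seated in the pocket of the stop block and both hard ones are in the red scrap tray. I handed the job in at about 28 s, inside the 64 s limit.

- **Finding the springy one:** I first squeezed the buffer at (0.473, −0.053); it stayed at 44 mm, so it was hard and I left it where it stood. The one at (0.464, 0.061) gave to 33.3 mm.
- **Seating it:** I pushed it home while squeezed until the pocket floor pushed back with about 10 N. It stopped at TCP height 0.0674 m, against 0.0673 m expected, and then I let go.
- **Scrapping the hard ones:** They went into the tray after that. The third buffer also measured 43.9 mm when I gripped it.

**Last checks:** With the gripper clear, the scene view showed the springy buffer upright and matching its fully-home outline. In the top view, one plate blends into the white block, so that edge could not be checked closely. Both hard buffers stood upright in the tray, and the bottle, tape measure, moulding and the brown and purple look-alikes looked unmoved. The highest force I read at the end of any move was about 11 N.

One early move command was refused because its rows were incomplete; the arm did not move, and I sent it again in full. No check failed.

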